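Set the glaze pot in its warmer and turn the thermostat up

TASK

The washed glaze pot lies on its side at the front of the bread table: stand it up on the table's front level and let go of it, so that you can take it anew by its upper part, and then lower it gently, neither dropped nor forced, right down into the warmer's well. Once the pot is in and released, turn the warmer's dial clockwise until its pointer stands on the fourth long mark after the off dot. Leave the bell, the spice jar, the tin and the price card beside the work where they are.

Things in the scene. Friction and masses are not known exactly. Their poses are not given: they have to be found in the camera images.
- glaze_pot: Plain steel open pot, a tapered tumbler: 100 mm high, outer diameter 49 mm at the closed foot, 65 mm at the open rim, wall 3 mm, 0.15 to 0.31 kg; faintly faceted, it does not roll by itself. Origin: centre of its underside; z axis from foot to mouth. It starts lying on its side (mouth end 5 degrees up) and can be gripped across its sides. The table is bare for 100 mm round x 0.49, y -0.12.
- warmer: Fixed pot warmer, 238 mm deep, 120 mm wide: a steel drum (120 mm across, top 85 mm above the table) with an open well and, in front of it, a black console with a sloping panel for the dial. Origin: on the table; x axis from console to drum, z up. Drum axis at x = +45 mm, console front at x = -128 mm.
- well_floor (a point): Centre of the well's flat floor, 22 mm above the table, z up. The well is 63 mm deep, 55 mm across at the floor, 65 mm at the mouth, tapered like the pot: the foot enters with 8 mm to spare all round; seated on the floor, the pot has 3 mm to spare all round and stands 37 mm proud of the drum's top.
- dial (a joint): Dial angle in rad, 0 to 4.71; 0 = pointer on the off dot (lower left of the scale seen from the robot), growing clockwise seen from above, 0.785 (45 degrees) per long mark, two short marks between. Fourth long mark: 3.14. Friction 0.06 Nm, stays where left; starts between 1.7 and 2.65.
- dial_grip (a point): On the dial's axis, 29.5 mm over its underside: TCP point to grip the bar. Dial: skirt 60 mm across, 8 mm thick, on it a bar 58 mm long, 15 mm wide, 26 mm high, its top 4.5 mm above this point. z: out of the panel, leaning 27 degrees from vertical towards the console's front; x: along the bar to its pointer end (white line), turning with it. Grip across y.
- set_mark (a point): Middle of the fourth long mark on the panel's scale, 38.5 mm from the dial's axis: the dial's pointer has to point at it. Long marks are 11 mm, short ones 4.5 mm long, white on black.
- call_bell: Counter bell, 76 mm across, 56 mm high, not to be disturbed. Origin: centre of its underside.
- spice_jar: Small glass spice jar with a screw cap, 42 mm across, 96 mm high, not to be disturbed. Origin: centre of its underside.
- tin: Food tin, 57 mm across, 72 mm high, not to be disturbed. Origin: centre of its underside.
- price_card: Card of 58 x 82 mm upright in a wooden foot 28 mm deep, not to be disturbed. Origin: centre of its underside; its x axis is square to the card.

How it is judged:
By the outcome, as a careful person would: the job done as asked, in the order asked, and still so for the second after the job is handed in, with the robot touching nothing.
It also fails if it takes over 67 s, if anything falls off the work surface, if the arm or the gripper's body presses on something with over 40 N, if the wrist force passes 120 N, or if a joint passes its speed limit or range.

ROBOT

A 7-joint arm with a two-finger parallel gripper is mounted at the origin on a cart in front of the work surface, level with it; the furniture and walls round the work are solid. World frame = base frame: x ahead of the robot, y to its left, z up, the work surface at z = 0. Lengths are in m, angles in rad, forces in N, time in s.
With the tool pointing down it reaches from about 0.4 to 0.85 m from the base axis. Payload 10.4 kg.
Tool frame: the origin (TCP) lies between the finger pads, 19 mm behind the fingertips; this is the grasp point; z points along the fingers, x is the direction in which the jaws open and shut, and the axes are right-handed (so a half turn about z gives the same grasp; the last joint's range is limited). The gripper opens to 85 mm and grips with 20 to 120 N. Pads are 22 mm wide; open, the fingers measure 114 mm over their backs; the gripper's body (76 mm by 85 mm) begins 54 mm behind the grasp point. The pads swing forward as they close: fully open they stand 13 mm farther back than shut.
Start: joints at [-1.215, 0.332, -0.065, 1.46, 0.022, 1.35, -0.088], TCP at [0.231, 0.581, 0.25] pointing down, gripper open.
Joint ranges: [-2.6, 2.6], [-0.5, 2.12], [-1.47, 1.34], [0.16, 2.42], [-1.27, 4.41], [0.06, 2.06], [-2.6, 2.6]. Speed limits (rad/s): [2.22, 2.22, 2.79, 2.79, 3.14, 3.14, 3.14].

INTERFACE

Orientations are given as a unit quaternion [x, y, z, w].
In Python, from workcell import monitor, eyes, ticket, models gives the robot as it stands.
- The arm moves only by the tool servo_tool, never from a script. Its argument "motion" is a list of rows, each a list of 7 numbers: the opening, from 0 (shut) to 1 (fully open), then the shift along the tool's x, y, z in m, then the turn, a rotation vector about the tool's x, y, z in degrees. In form: [[fingers, tx, ty, tz, rx, ry, rz], ...]. A call has 1 to 20 rows; each row is the pose to reach, as a shift and turn from the pose commanded when the call began, along the tool's axes at that moment; what a row does not reach only later rows make up. A row lasts 1/8 s, in which the tool goes at most 62.5 mm and 10.7 degrees, less where a joint would pass 70% of its speed; a pose out of reach is approached as far as the arm can. A call with a gripper value outside its range is refused whole. The fingers move at their own pace and stop on an object; "grip_force" is the grip in N (left out, the last holds). Time passes only in rows, so rows that repeat a pose let the fingers close. It gives the time, the measured TCP pose, the force and the opening at its end, in the units of the state.
- monitor.get_obs(): the state, without advancing time (a new reading comes with each control period).
- eyes.camera(name): name is "scene" or "side" or "wrist"; returns (picture, depth): 420x560x3 uint8, blue, green, red; 420x560 float32, m along the optical axis (not along the pixel's ray), 0 where there is no reading.
- eyes.camera_info(name): a dict with "intrinsics" (3x3 intrinsics, pixels), "extrinsics" (4x4, takes a point from world to camera coordinates); the wrist camera has in their place "tool_from_camera" (4x4, takes a point from camera to tool coordinates, whose origin is the TCP and whose axes are the tool frame's). Camera axes: x right, y down, z forward; pixel columns grow to the right and rows downward; lengths in m; the calibration is good to about 2 mm. A picture is of the moment at which its call begins: read the wrist's pose just before it. camera_info takes no time and is no camera call.
- ticket.hand_in(): hands the job in, once; it reports no verdict.
Trained networks look in the newest picture that a camera, given by its name, has taken for a name from the list of things; names that differ only in an ending like _2 or _b are one class to them, and where a whole thing is asked for, a point or a joint stands for the part that bears it (a point fixed in the world has none). Each returns a list of dicts, best first, with "confidence" (0 to 1); they miss things now and then, are a little off and sometimes report something else, mostly with a low value. They report only what shows in the picture. A call takes as long as a camera call.
- models.boxes_of(camera, thing): "point" ([x, y, z] in m, in the coordinates of the camera as it stood for that picture, good to about 4 mm: the middle of the surface that is visible of it).
The state is a dict: "clock": time; "joint_pos": joint angles; "joint_velocities": joint speeds; "tau": joint torques, N m; "position": TCP position; "ee_rot": TCP orientation; "ft_force": force on the tool from outside, world axes, zero at the start; "torque": the same for the moment, N m; "grip_width": opening from 0.0 (shut) to 1.0 (fully open).
Only numpy, scipy, OpenCV 4.12 (cv2) and the standard library are available. Lean on these libraries where they do the work, as an engineer would, in place of code of your own. Each camera call takes 0.05 s, during which the arm holds its last target. There are 200 camera calls.

## Working session

There is one attempt and no reset: what is moved stays moved. The work goes in short steps, Python scripts to look and compute and a tool call to move; the robot and the scene stay as the last step left them, time stands still between calls to the robot, and variables do not carry over. Pictures are saved under pics/ and viewed, about 8 in all and at most 12, crops included, and the job is handed in when it is done.

Besides the shell and the picture viewer there is one more tool, called after "Emit:" by a JSON object that holds its "fn" and its "kwargs". servo_tool: Moves the arm, as the interface text tells. Its arguments: {"type":"object","properties":{"motion":{"type":"array"},"grip_force":{"type":"number"}},"required":["motion"]}

```bash
mkdir -p pics; cat > h.py <<'E'
import numpy as np, cv2
from scipy.spatial.transform import Rotation as R
from workcell import monitor, eyes, ticket, models
def Twt():
    o=monitor.get_obs(); T=np.eye(4); T[:3,:3]=R.from_quat(o["ee_rot"]).as_matrix(); T[:3,3]=o["position"]; return T
def Twc(n):
    i=eyes.camera_info(n)
    return Twt()@np.array(i["tool_from_camera"]) if n=="wrist" else np.linalg.inv(np.array(i["extrinsics"]))
def shot(n):
    T=Twc(n); p,d=eyes.camera(n); return p,d,T,np.array(eyes.camera_info(n)["intrinsics"])
def cloud(d,T,K):
    v,u=np.mgrid[:d.shape[0],:d.shape[1]]
    P=np.stack([(u-K[0,2])/K[0,0]*d,(v-K[1,2])/K[1,1]*d,d],-1)@T[:3,:3].T+T[:3,3]
    P[d==0]=np.nan; return P
def find(n,T,things):
    for t in things:
        for r in models.boxes_of(n,t)[:2]:
            print(n,t,round(r["confidence"],2),np.round(T[:3,:3]@np.array(r["point"])+T[:3,3],3))
E
python3 - <<'E'
from h import *
print({k:np.round(v,3) for k,v in monitor.get_obs().items()})
print(np.round(eyes.camera_info("wrist")["tool_from_camera"],3))
ims=[]
for n in("scene","side"):
    p,d,T,K=shot(n); ims.append(p); print(n,np.round(T[:3,3],2))
    find(n,T,["glaze_pot","warmer","dial","call_bell","spice_jar","tin","price_card"])
    np.savez(n,p=p,d=d,T=T,K=K)
cv2.imwrite("pics/a.png",ims[0]);cv2.imwrite("pics/b.png",ims[1])
E
```

```text
{'clock': np.float64(0.0), 'joint_pos': array([-1.215,  0.333, -0.065,  1.461,  0.022,  1.35 , -0.089]), 'joint_velocities': array([ 0.001, -0.001,  0.001,  0.001,  0.002,  0.001, -0.001]), 'tau': array([ 1.0000e-03, -6.2546e+01,  5.0000e-02, -3.9161e+01,  1.6000e-02,
        1.0000e-02, -0.0000e+00]), 'position': array([0.231, 0.58 , 0.249]), 'ee_rot': array([ 0.828,  0.561, -0.001,  0.   ]), 'ft_force': array([ 0.145, -0.201,  0.462]), 'torque': array([ 0.004,  0.081, -0.039]), 'grip_width': np.float64(0.997)}
[[ 1.    -0.    -0.     0.001]
 [ 0.     0.957  0.292 -0.073]
 [ 0.    -0.292  0.957 -0.124]
 [ 0.     0.     0.     1.   ]]
scene [-0.27 -0.75  0.55]
scene glaze_pot 0.79 [ 0.473 -0.216  0.043]
scene glaze_pot 0.51 [0.471 0.132 0.068]
scene warmer 0.93 [0.52  0.098 0.056]
scene warmer 0.56 [0.474 0.136 0.076]
scene dial 0.67 [ 0.597 -0.042  0.027]
scene dial 0.59 [0.474 0.136 0.071]
scene call_bell 0.76 [ 0.597 -0.041  0.024]
scene call_bell 0.68 [0.519 0.095 0.054]
scene spice_jar 0.92 [ 0.594 -0.341  0.058]
scene tin 0.61 [ 0.56  -0.417  0.052]
scene price_card 0.96 [ 0.409 -0.421  0.037]
side [ 0.02 -0.88  0.79]
side glaze_pot 0.87 [ 0.478 -0.214  0.05 ]
side warmer 0.63 [0.535 0.097 0.064]
side dial 0.75 [0.478 0.138 0.075]
side call_bell 0.73 [ 0.604 -0.037  0.026]
side spice_jar 0.69 [ 0.601 -0.347  0.069]
side tin 0.57 [ 0.568 -0.418  0.064]
side price_card 0.95 [ 0.414 -0.422  0.012]
side price_card 0.7 [0.476 0.137 0.074]
```

View pics/a.png

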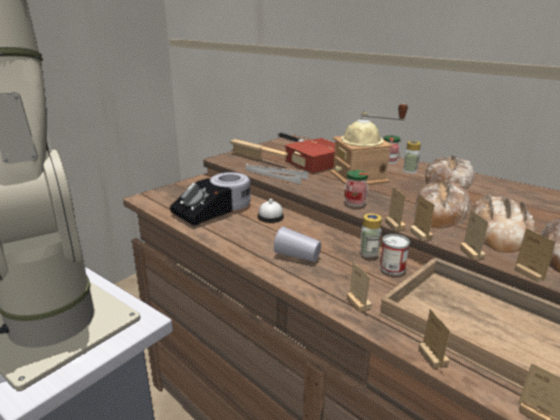

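View pics/b.png

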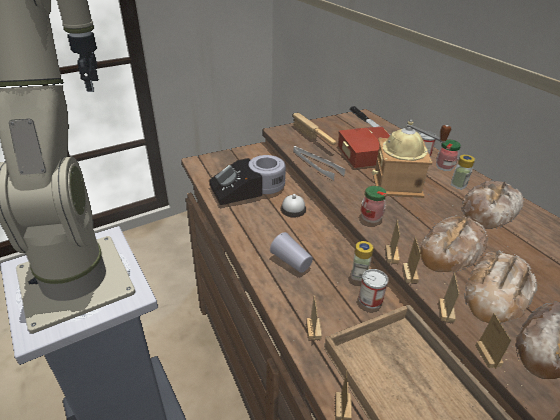

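```bash
cat > fit.py <<'E'
from h import *
from scipy.optimize import least_squares
def potfit(P,c0):
    best=None
    t=np.radians(4.57)
    def res(q):
        x,y,a,dz=q; ax=np.array([np.cos(a)*np.cos(t),np.sin(a)*np.cos(t),np.sin(t)])
        f=np.array([x,y,.0245*np.cos(t)+dz]); D=P-f; s=D@ax; r=np.linalg.norm(D-np.outer(s,ax),axis=1)
        rad=r-(.0245+.08*np.clip(s,0,.1)); out=np.maximum(np.maximum(-s,s-.1),0)
        side=np.hypot(np.where(out>0,np.maximum(rad,0),rad),out)
        foot=np.hypot(s,np.maximum(r-.0245,0))
        return np.minimum(np.abs(side),np.abs(foot))
    for a in np.arange(0,6.28,.4):
        r=least_squares(res,[c0[0]-.05*np.cos(a),c0[1]-.05*np.sin(a),a,0],loss="soft_l1",f_scale=.003)
        if best is None or r.cost<best.cost: best=r
    return best
if __name__=="__main__":
    pts=[];dr=[]
    for n in("scene","side"):
        z=np.load(n+".npz"); C=cloud(z["d"],z["T"],z["K"]).reshape(-1,3); C=C[np.isfinite(C[:,0])]
        tb=C[(abs(C[:,0]-.5)<.05)&(abs(C[:,1]+.08)<.04)]; print(n,"table z",np.median(tb[:,2]))
        p=C[(np.hypot(C[:,0]-.48,C[:,1]+.215)<.09)&(C[:,2]>.008)&(C[:,2]<.09)]; pts.append(p)
        r=potfit(p,p.mean(0)); print(len(p),np.round(r.x,3),np.degrees(r.x[2]),r.cost/len(p),p.min(0),p.max(0))
        w=C[(np.hypot(C[:,0]-.53,C[:,1]-.1)<.16)&(C[:,2]>.079)&(C[:,2]<.091)]
        dr.append(w)
        print("top",len(w),w.min(0),w.max(0))
    p=np.vstack(pts); r=potfit(p,p.mean(0)); print("both",np.round(r.x,4),np.degrees(r.x[2]),r.cost/len(p))
    np.save("dr.npy",np.vstack(dr))
    for n in("scene","side"):
        z=np.load(n+".npz");C=cloud(z["d"],z["T"],z["K"])
        # table object top map
        c=C.reshape(-1,3); c=c[np.isfinite(c[:,0])]; w=c[(np.hypot(c[:,0]-.52,c[:,1]-.1)<.17)&(c[:,2]>.012)]
        for y in np.arange(-.06,.3,.02):
            print(round(y,2)," ".join("%3d"%(1000*np.nanmax(s[:,2])) if len(s:=w[(abs(w[:,0]-x)<.01)&(abs(w[:,1]-y)<.01)]) else "  ." for x in np.arange(.36,.7,.02)))
E
python3 fit.py
```

```text
scene table z 0.00021846074780140778
1079 [ 0.501 -0.259  1.77   0.   ] 101.43491986047599 9.638696114137008e-07 [ 0.44582225 -0.26474781  0.00820818] [ 0.51912941 -0.16507991  0.06616099]
top 548 [0.45606599 0.0669337  0.07900688] [0.66195427 0.18982008 0.09091586]
side table z -7.471365500066884e-05
942 [ 0.501 -0.258  1.767 -0.   ] 101.2448370555361 9.768265653659746e-07 [ 0.44776611 -0.26326109  0.00809384] [ 0.52400904 -0.1598535   0.06701826]
top 589 [0.44671711 0.06560541 0.07900121] [0.66416447 0.19084853 0.090933  ]
both [ 5.0060e-01 -2.5830e-01  1.7691e+00  2.0000e-04] 101.36145027877964 1.0531912509635186e-06
-0.06   .   .   .   .   .   .   .   .   .   .   .  23  27   .   .   .   .
-0.04   .   .   .   .   .   .   .   .   .   .   .  38  42  55   .   .   .
-0.02   .   .   .   .   .   .   .   .   .   .   .  40  45  55  41   .   .
0.0   .   .   .   .   .   .   .   .   .   .   .  31  39  40  31   .   .
0.02   .   .   .   .   .   .   .   .   .   .   .   .   .   .   .   .   .
0.04   .   .   .   .   .   .   .   .   .   .   .   .   .   .   .   .   .
0.06   .   .   .   .   .   .   .
[... 1455 characters left out ...]
  61  72  82  83  83  88  85  86  87  82   .
0.12   .   .   .   .  40  60  69  74  81  81  87  87   .   .  88  84   .
0.14   .   .   .   .  79  89  96  98  79  83  84  88   .  76  87  83   .
0.16   .   .   .   .  35  84  91   .  77  82  84  87  88  88  86  83   .
0.18   .   .   .   .  34  43   .   .  75  81  83  81  83  81  80   .   .
0.2   .   .   .   .  31  38  40   .  70  79  79   .   .   .   .   .   .
0.22   .   .   .   .   .   .   .   .   .   .   .   .   .   .   .   .   .
0.24   .   .   .   .   .   .   .   .   .   .   .   .   .   .   .   .   .
0.26   .   .   .   .   .   .   .   .   .   .   .   .   .   .   .   .   .
0.28   .   .   .   .   .   .   .   .   .   .   .   .   .   .   .   .   .
```

```bash
cat > plan.py <<'E'
from h import *
def rot(yaw,tilt):
    "jaw x at yaw (deg); tool leans (gripper side) by tilt towards yaw+90"
    c,s=np.cos(np.radians(yaw)),np.sin(np.radians(yaw)); x=np.array([c,s,0]); u=np.array([-s,c,0]); t=np.radians(tilt)
    z=np.array([0,0,-1])*np.cos(t)-u*np.sin(t); return np.stack([x,np.cross(z,x),z],1)
def rel(p,Rm):
    T=Twt(); d=T[:3,:3].T@(np.array(p)-T[:3,3]); rv=R.from_matrix(T[:3,:3].T@Rm).as_rotvec(degrees=True)
    print("row",[float(v) for v in np.round(d,4)],[float(v) for v in np.round(rv,2)],"rows>=",round(max(np.linalg.norm(d)/.0625,np.linalg.norm(rv)/10.7),1))
E
python3 - <<'E'
from plan import *
Rg=rot(11.36,35); g=np.array([.4869,-.1899,.0302])
rel(g-.1*Rg[:,2],Rg)
rel([.50,.0,.30],rot(11.36,0))
rel(g-.1*Rg[:,2]+[0,0,.06],Rg)
# warmer ring fit
d=np.load("dr.npy"); from scipy.optimize import least_squares
w=d[(d[:,0]>.57)&(d[:,2]>.083)]; r=np.hypot(*(w[:,:2]-[.61,.12]).T); print(len(w),r.min(),r.max(),w.min(0),w.max(0))
f=lambda q:np.maximum(abs(np.hypot(w[:,0]-q[0],w[:,1]-q[1])-.046)-.014,0)
print(least_squares(f,[.61,.12],loss="soft_l1",f_scale=.002).x)
E
```

```text
row [-0.5733, 0.4913, 0.1379] [-32.04, -17.38, 55.09] rows>= 12.3
row [-0.4401, 0.4646, -0.05] [-0.0, -0.01, 56.93] rows>= 10.3
row [-0.5733, 0.4913, 0.0779] [-32.04, -17.38, 55.09] rows>= 12.1
256 0.025693357063790983 0.055451973949395064 [0.5700597  0.06560541 0.08300648] [0.65858683 0.17187907 0.08865281]
[0.60849898 0.12480471]
```

Emit:
{"fn": "servo_tool", "kwargs": {"motion": [[1,-0.05,0.05,-0.01,0,0,6],[1,-0.1,0.1,-0.02,0,0,14],[1,-0.15,0.15,-0.03,0,0,22],[1,-0.2,0.2,-0.04,0,0,30],[1,-0.25,0.25,-0.05,0,0,36],[1,-0.3,0.3,-0.05,0,0,42],[1,-0.35,0.35,-0.05,0,0,48],[1,-0.4,0.4,-0.05,-3,-2,55],[1,-0.44,0.43,-0.04,-8,-4,55.5],[1,-0.48,0.45,-0.01,-14,-8,55.5],[1,-0.52,0.47,0.02,-20,-12,55.3],[1,-0.55,0.48,0.05,-26,-15,55.2],[1,-0.5733,0.4913,0.0779,-32.04,-17.38,55.1],[1,-0.5733,0.4913,0.0779,-32.04,-17.38,55.1],[1,-0.5733,0.4913,0.0779,-32.04,-17.38,55.1],[1,-0.5733,0.4913,0.0779,-32.04,-17.38,55.1]]}}

```text
clock: 2.8
position: [0.4769, -0.1326, 0.1736]
ee_rot: [0.949, 0.094, 0.031, 0.298]
ft_force: [-0.4, 0.7, 0.8]
grip_width: 1.002
```

```bash
cat > look.py <<'E'
from plan import *
from fit import potfit
import sys
p,d,T,K=shot("wrist"); cv2.imwrite("pics/%s.png"%sys.argv[1],p); np.savez(sys.argv[1],p=p,d=d,T=T,K=K)
o=monitor.get_obs(); print(o["clock"],np.round(o["joint_pos"],2),np.round(o["position"],4))
E
python3 look.py c; python3 - <<'E'
from plan import *; from fit import potfit
z=np.load("c.npz");C=cloud(z["d"],z["T"],z["K"]).reshape(-1,3);C=C[np.isfinite(C[:,0])]
p=C[(np.hypot(C[:,0]-.49,C[:,1]+.21)<.09)&(C[:,2]>.01)&(C[:,2]<.09)]
r=potfit(p[::10],p.mean(0)); print(len(p),r.x,np.degrees(r.x[2]),r.cost/len(p)*10)
Rg=rot(11.36,35); g=np.array([.4869,-.1899,.0302])
rel(g-.1*Rg[:,2],Rg); rel(g,Rg)
E
```

```text
2.85 [-0.64  0.05  0.44  2.1   0.67  1.1  -0.35] [ 0.4767 -0.1327  0.1734]
4276 [ 0.50068841 -0.25070382  1.77114089  0.00209984] 101.47889793125766 5.888874222353994e-07
row [-0.0015, -0.0345, 0.0507] [-0.07, -0.15, -0.06] rows>= 1.0
row [-0.0017, -0.0344, 0.1507] [-0.07, -0.15, -0.06] rows>= 2.5
```

View pics/c.png

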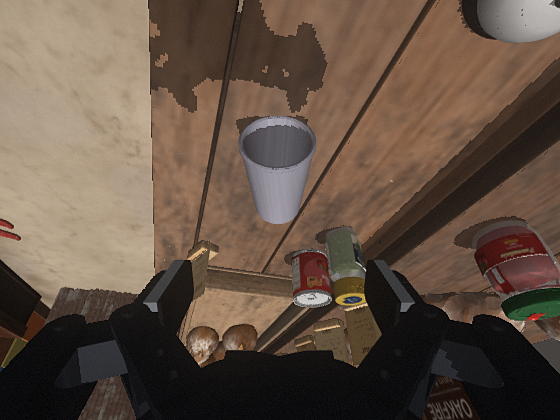

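Emit:
{"fn": "servo_tool", "kwargs": {"motion": [[1,-0.001,-0.0345,0.03,0,0,0],[1,-0.0015,-0.0345,0.06,0,0,0],[1,-0.0015,-0.0345,0.09,0,0,0],[1,-0.0015,-0.0345,0.12,0,0,0],[1,-0.0015,-0.0345,0.14,0,0,0],[1,-0.0015,-0.0345,0.1505,0,0,0],[1,-0.0015,-0.0345,0.1505,0,0,0],[0.6,-0.0015,-0.0345,0.1505,0,0,0],[0.6,-0.0015,-0.0345,0.1505,0,0,0],[0.5,-0.0015,-0.0345,0.1505,0,0,0],[0.5,-0.0015,-0.0345,0.1505,0,0,0],[0.5,-0.0015,-0.0345,0.1505,0,0,0],[0.5,-0.0015,-0.0345,0.1505,0,0,0]], "grip_force": 45}}

```text
clock: 4.47
position: [0.4864, -0.1901, 0.03]
ee_rot: [0.949, 0.094, 0.031, 0.299]
ft_force: [-2.9, 3.5, 7.4]
grip_width: 0.711
```

```bash
python3 - <<'E'
from plan import *
T=Twt(); p=T[:3,3]; print(p,monitor.get_obs()["joint_pos"])
Rg=rot(11.36,35); g=np.array([.4869,-.1899,.0302])
rel(p+[0,0,.08],Rg)
for k in range(1,9):
    t=35-85.43*k/8; rel(np.array([p[0],p[1]+.06*k/8,p[2]+.08]),rot(11.36,t))
rel([p[0],p[1]+.06,.075],rot(11.36,35-85.43))
E
```

```text
[ 0.48640582 -0.19005036  0.02995877] [-0.52567959  0.36347429  0.48730506  2.17144988  0.72206141  0.6962457
 -0.44948352]
row [0.0001, 0.0459, -0.0655] [-0.01, -0.1, -0.02] rows>= 1.3
row [0.0016, 0.0399, -0.0698] [10.67, -0.1, -0.01] rows>= 1.3
row [0.0031, 0.0338, -0.074] [21.35, -0.1, -0.0] rows>= 2.0
row [0.0046, 0.0278, -0.0782] [32.03, -0.1, 0.01] rows>= 3.0
row [0.0061, 0.0218, -0.0824] [42.71, -0.1, 0.02] rows>= 4.0
row [0.0075, 0.0158, -0.0866] [53.38, -0.1, 0.03] rows>= 5.0
row [0.009, 0.0097, -0.0908] [64.06, -0.1, 0.04] rows>= 6.0
row [0.0105, 0.0037, -0.095] [74.74, -0.1, 0.05] rows>= 7.0
row [0.012, -0.0023, -0.0993] [85.42, -0.1, 0.06] rows>= 8.0
row [0.0119, -0.0224, -0.0706] [85.42, -0.1, 0.06] rows>= 8.0
```

Emit:
{"fn": "servo_tool", "kwargs": {"motion": [[0.5,0,0.012,-0.017,0,0,0],[0.5,0,0.03,-0.043,0,0,0],[0.5,0,0.046,-0.0655,0,0,0],[0.5,0.001,0.043,-0.0675,5.3,0,0],[0.5,0.0016,0.04,-0.07,10.7,0,0],[0.5,0.0023,0.037,-0.072,16,0,0],[0.5,0.003,0.034,-0.074,21.4,0,0],[0.5,0.0038,0.031,-0.076,26.7,0,0],[0.5,0.0046,0.028,-0.078,32,0,0],[0.5,0.0053,0.025,-0.08,37.4,0,0],[0.5,0.006,0.022,-0.0825,42.7,0,0],[0.5,0.0068,0.019,-0.0845,48,0,0],[0.5,0.0075,0.016,-0.0866,53.4,0,0],[0.5,0.008,0.013,-0.0887,58.7,0,0],[0.5,0.009,0.01,-0.0908,64,0,0],[0.5,0.0097,0.007,-0.093,69.4,0,0],[0.5,0.0105,0.004,-0.095,74.7,0,0],[0.5,0.0113,0.001,-0.097,80,0,0],[0.5,0.012,-0.0023,-0.0993,85.4,0,0],[0.5,0.012,-0.0023,-0.0993,85.4,0,0]]}}

```text
clock: 6.98
position: [0.4853, -0.1311, 0.1081]
ee_rot: [0.9, 0.089, -0.043, -0.424]
ft_force: [-0.1, -0.4, -1.5]
grip_width: 0.709
```

```bash
python3 - <<'E'
from plan import *
o=monitor.get_obs(); print(o["clock"],np.round(o["joint_pos"],2))
p,d,T,K=shot("side"); C=cloud(d,T,K); np.savez("s2",p=p,d=d,T=T,K=K)
t=Twt()[:3,3]; print(t)
c=C.reshape(-1,3);c=c[np.isfinite(c[:,0])]
w=c[(np.hypot(c[:,0]-t[0],c[:,1]-t[1])<.06)&(c[:,2]>.02)]
print(w.min(0),w.max(0))
cv2.imwrite("pics/d.png",cv2.resize(p[130:360,160:460],None,fx=2,fy=2))
E
```

```text
6.975 [ 0.28  0.67  0.35  1.62 -0.75  1.67  1.08]
[ 0.48563423 -0.13096758  0.10863683]
[ 0.43943402 -0.19046694  0.03666885] [ 0.51677272 -0.09773139  0.18183377]
```

View pics/d.png

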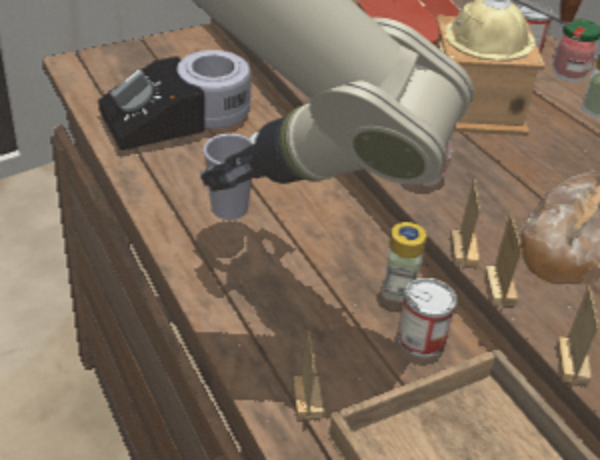

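```bash
cat > up.py <<'E'
from plan import *
from scipy.optimize import least_squares
def upfit(C,c,zr=(.0,.2),fz=0):
    "free cone: foot x,y,z, tilt dir"
    P=C.reshape(-1,3);P=P[np.isfinite(P[:,0])]
    P=P[(np.hypot(P[:,0]-c[0],P[:,1]-c[1])<.045)&(P[:,2]>zr[0])&(P[:,2]<zr[1])]
    def res(q):
        ax=np.array([q[3],q[4],1]);ax/=np.linalg.norm(ax)
        D=P-q[:3];s=D@ax;r=np.linalg.norm(D-np.outer(s,ax),axis=1)
        return np.hypot(r-(.0245+.08*np.clip(s,0,.1)),np.maximum(np.maximum(-s,s-.1),0))
    return least_squares(res,[c[0],c[1],fz,0,0],loss="soft_l1",f_scale=.001),len(P)
E
python3 - <<'E'
from up import *
z=np.load("s2.npz");C=cloud(z["d"],z["T"],z["K"])
for zr in((.03,.09),(.03,.085)):
    r,n=upfit(C,[.4856,-.131],zr,.0386);print(n,np.round(r.x,4),r.cost/n)
T=Twt();rel([T[0,3],T[1,3],.0715],T[:3,:3])
E
```

```text
266 [ 0.486  -0.13    0.0376 -0.0164 -0.0051] 5.185955878892682e-07
243 [ 0.486  -0.13    0.0376 -0.0166 -0.002 ] 5.32259073279345e-07
row [0.0, 0.0286, 0.0237] [0.0, 0.0, 0.0] rows>= 0.6
```

Emit:
{"fn": "servo_tool", "kwargs": {"motion": [[0.5,0,0.008,0.0066,0,0,0],[0.5,0,0.016,0.0132,0,0,0],[0.5,0,0.022,0.0182,0,0,0],[0.5,0,0.0255,0.0211,0,0,0],[0.5,0,0.0272,0.0226,0,0,0],[0.5,0,0.0283,0.0235,0,0,0],[0.5,0,0.0286,0.0237,0,0,0],[0.5,0,0.0289,0.0239,0,0,0],[0.5,0,0.0289,0.0239,0,0,0]]}}

```text
clock: 8.15
position: [0.4858, -0.1308, 0.0717]
ee_rot: [0.9, 0.09, -0.042, -0.424]
ft_force: [-0.7, -0.7, -0.6]
grip_width: 0.711
```

Emit:
{"fn": "servo_tool", "kwargs": {"motion": [[0.5,0,0.0006,0.0005,0,0,0],[0.5,0,0.0012,0.001,0,0,0],[0.5,0,0.0012,0.001,0,0,0]]}}

```text
clock: 8.52
position: [0.486, -0.1309, 0.0715]
ee_rot: [0.9, 0.09, -0.042, -0.424]
ft_force: [-1.2, -1.9, 10.4]
grip_width: 0.709
```

Emit:
{"fn": "servo_tool", "kwargs": {"motion": [[0.78,0,0,0,0,0,0],[0.85,0,0,0,0,0,0],[1,0,0,0,0,0,0],[1,0,0,0,0,0,0],[1,0,0,-0.01,0,0,0],[1,0,0,-0.03,0,0,0],[1,0,0,-0.06,0,0,0],[1,0,0,-0.1,0,0,0],[1,0,0,-0.14,0,0,0],[1,0,0,-0.16,0,0,0]]}}

```text
clock: 9.78
position: [0.51, -0.2549, 0.1741]
ee_rot: [0.901, 0.089, -0.041, -0.422]
ft_force: [-0.0, 1.7, -1.0]
grip_width: 0.999
```

```bash
python3 - <<'E'
from up import *
o=monitor.get_obs(); print(o["clock"],np.round(o["joint_pos"],2),o["position"],o["grip_width"])
for n in("wrist","side","scene"):
    p,d,T,K=shot(n); C=cloud(d,T,K); np.savez("t"+n,p=p,d=d,T=T,K=K)
    r,m=upfit(C,[.486,-.13],(.006,.13),0);print(n,m,np.round(r.x,4),r.cost/max(m,1))
    c=C.reshape(-1,3)
    w=c[(np.hypot(c[:,0]-.486,c[:,1]+.13)<.06)&(c[:,2]>.09)&(c[:,2]<.11)];print(len(w),len(w) and (w.min(0)+w.max(0))/2)
for t in(-25,0): rel([.486,-.13,.23],rot(0,t))
rel([.486,-.13,.23],rot(-15,0))
E
```

```text
9.775 [ 0.42  0.78  0.4   1.28 -0.73  1.92  1.06] [ 0.50998061 -0.25488744  0.17413756] 0.9987257472563841
wrist 5005 [ 0.4887 -0.1327  0.0158  0.0011 -0.0014] 3.554154574489591e-07
1423 [ 0.48851783 -0.13142915  0.09565579]
side 846 [ 0.4866 -0.1307  0.0103 -0.0058 -0.0125] 6.926393896229655e-07
192 [ 0.48692398 -0.13034573  0.09619359]
scene 1005 [ 0.4866 -0.1319  0.0094 -0.0165 -0.0114] 7.235538896284819e-07
226 [ 0.48435893 -0.13362277  0.09598269]
row [0.0006, -0.1244, 0.0599] [-25.21, 6.91, 9.01] rows>= 2.6
row [0.0006, -0.1244, 0.0599] [-50.12, 4.92, 10.55] rows>= 4.8
row [0.0006, -0.1244, 0.0599] [-49.39, 11.49, 24.56] rows>= 5.3
```

Emit:
{"fn": "servo_tool", "kwargs": {"motion": [[1,0,-0.03,-0.02,-8,1,2],[1,0,-0.05,0,-16,2,4],[1,0,-0.07,0.02,-24,3,6],[1,0,-0.09,0.04,-32,4,8],[1,0,-0.11,0.055,-41,4.5,10],[1,0.0006,-0.1244,0.06,-50.1,4.9,10.55],[1,0.0006,-0.1244,0.06,-50.1,4.9,10.55],[1,0.0006,-0.1244,0.06,-50.1,4.9,10.55]]}}

```text
clock: 10.92
position: [0.4854, -0.1284, 0.2292]
ee_rot: [1.0, 0.001, -0.001, -0.002]
ft_force: [-0.5, -1.3, -0.4]
grip_width: 0.997
```

```bash
cat > rim.py <<'E'
from up import *
def rim(C,c,z0,z1,rr):
    P=C.reshape(-1,3);P=P[np.isfinite(P[:,0])];P=P[(np.hypot(P[:,0]-c[0],P[:,1]-c[1])<rr)&(P[:,2]>z0)&(P[:,2]<z1)]
    return P
def circ(P,R0,half,c):
    f=lambda q:np.maximum(abs(np.hypot(P[:,0]-q[0],P[:,1]-q[1])-R0)-half,0)
    return least_squares(f,c,loss="soft_l1",f_scale=.001).x
E
python3 look.py e; python3 - <<'E'
from rim import *
z=np.load("e.npz");C=cloud(z["d"],z["T"],z["K"])
P=rim(C,[.487,-.131],.094,.106,.045);print(len(P),P.min(0),P.max(0),circ(P,.031,.001,[.487,-.131]))
Twt_=Twt(); rel([.487,-.131,.1],rot(0,0)); rel([.487,-.131,.086],rot(0,0))
E
```

```text
10.975 [-0.27  0.07  0.46  1.83 -0.03  1.26  0.2 ] [ 0.4854 -0.1292  0.2291]
1138 [ 0.45569895 -0.16418466  0.09405106] [ 0.52107954 -0.09770847  0.10226633] [ 0.48842032 -0.13057914]
row [0.0019, 0.0022, 0.1291] [-0.18, 0.14, 0.03] rows>= 2.1
row [0.002, 0.0022, 0.1431] [-0.18, 0.14, 0.03] rows>= 2.3
```

View pics/e.png

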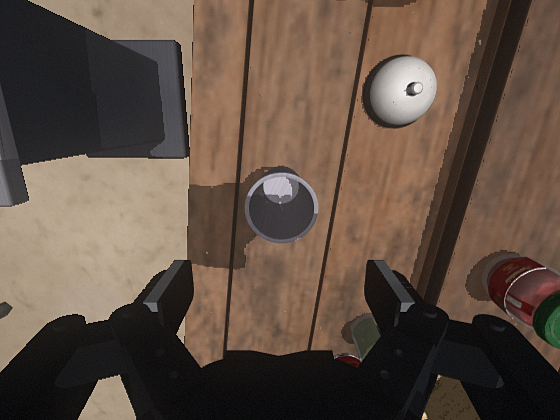

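Emit:
{"fn": "servo_tool", "kwargs": {"motion": [[1,0.01,-0.03,-0.03,0,0,0],[1,0.02,-0.08,-0.05,0,0,0],[1,0.035,-0.13,-0.07,0,0,0],[1,0.05,-0.19,-0.07,0,0,0],[1,0.06,-0.24,-0.07,0,0,0],[1,0.065,-0.28,-0.07,0,0,0],[1,0.065,-0.28,-0.07,0,0,0],[1,0.065,-0.28,-0.07,0,0,0]]}}

```text
clock: 11.98
position: [0.551, 0.1494, 0.2993]
ee_rot: [1.0, -0.001, -0.001, -0.001]
ft_force: [-0.3, -0.4, 0.6]
grip_width: 1.001
```

```bash
python3 look.py f; python3 - <<'E'
from rim import *
find("wrist",Twc("wrist"),["warmer","dial"])
z=np.load("f.npz");C=cloud(z["d"],z["T"],z["K"])
P=rim(C,[.609,.125],.0825,.0885,.062);print(len(P),P.min(0),P.max(0),np.median(P[:,2]))
r=np.hypot(*(P[:,:2]-[.609,.125]).T);print(r.min(),r.max())
print(circ(P,.046,.0135,[.609,.125]))
F=rim(C,[.609,.125],.015,.03,.03);print("floor",len(F),len(F) and (np.median(F,0),F.min(0),F.max(0)))
# console outline
c=C.reshape(-1,3);c=c[np.isfinite(c[:,0])]
w=c[(c[:,0]>.38)&(c[:,0]<.56)&(abs(c[:,1]-.14)<.12)&(c[:,2]>.012)]
for x in np.arange(.4,.56,.02):
    s=w[abs(w[:,0]-x)<.004]
    if len(s):print(round(x,2),s[:,1].min().round(4),s[:,1].max().round(4),(s[:,1].min()+s[:,1].max())/2)
E
```

```text
12.025 [-0.55  0.19  0.24  1.54 -0.05  1.42 -0.31] [0.551  0.1491 0.2996]
wrist warmer 0.96 [0.56  0.139 0.074]
wrist dial 0.68 [0.489 0.149 0.073]
2196 [0.55668321 0.07188594 0.08250144] [0.66526997 0.18086126 0.08821131] 0.08470396100543137
0.03022999643943017 0.05686958348880425
[0.61091638 0.12595592]
floor 1056 (array([0.61424458, 0.12127266, 0.02261532]), array([0.58533955, 0.0972399 , 0.01990301]), array([0.63896892, 0.14587938, 0.02997999]))
0.44 0.0922 0.1634 0.12781812655564145
0.46 0.0886 0.209 0.1488124984715305
0.48 0.086 0.2061 0.14606493722875014
0.5 0.0828 0.203 0.14290127030246672
0.52 0.0799 0.1999 0.1399058303788898
0.54 0.076 0.1972 0.13659720579370732
0.56 0.076 0.1939 0.13495189239261912
```

View pics/f.png

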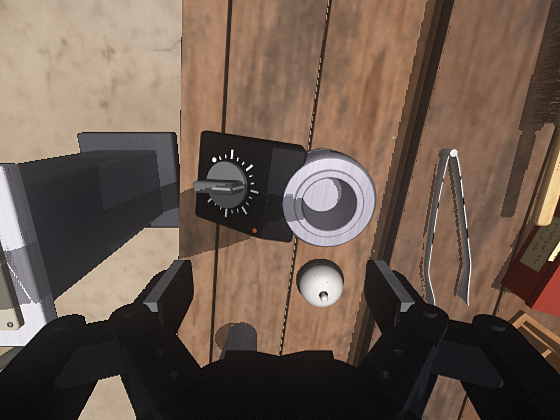

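Emit:
{"fn": "servo_tool", "kwargs": {"motion": [[1,-0.01,0.04,0,0,0,0],[1,-0.02,0.09,0.01,0,0,0],[1,-0.035,0.15,0.03,0,0,0],[1,-0.05,0.21,0.05,0,0,0],[1,-0.06,0.26,0.08,0,0,0],[1,-0.0635,0.2797,0.1,0,0,0],[1,-0.0635,0.2797,0.12,0,0,0],[1,-0.0635,0.2797,0.13,0,0,0],[1,-0.0635,0.2797,0.16,0,0,0],[1,-0.0635,0.2797,0.19,0,0,0],[1,-0.0635,0.2797,0.207,0,0,0],[1,-0.0635,0.2797,0.2135,0,0,0],[1,-0.0635,0.2797,0.2135,0,0,0]]}}

```text
clock: 13.75
position: [0.4875, -0.1279, 0.0864]
ee_rot: [1.0, 0.001, -0.0, -0.001]
ft_force: [0.5, 0.1, -0.6]
grip_width: 1.0
```

Emit:
{"fn": "servo_tool", "kwargs": {"motion": [[1,0,0.0025,0,0,0,0],[1,0,0.0025,0,0,0,0],[0.7,0,0.0025,0,0,0,0],[0.6,0,0.0025,0,0,0,0],[0.6,0,0.0025,0,0,0,0],[0.6,0,0.0025,0,0,0,0],[0.6,0,0.0025,0,0,0,0]], "grip_force": 30}}

```text
clock: 14.62
position: [0.4875, -0.1304, 0.0868]
ee_rot: [1.0, 0.001, -0.0, -0.001]
ft_force: [-2.3, 1.3, 9.1]
grip_width: 0.744
```

Emit:
{"fn": "servo_tool", "kwargs": {"motion": [[0.6,0,0,-0.01,0,0,0],[0.6,0,0,-0.04,0,0,0],[0.6,0,0,-0.08,0,0,0],[0.6,0.01,-0.02,-0.12,0,0,0],[0.6,0.03,-0.06,-0.133,0,0,0],[0.6,0.05,-0.105,-0.133,0,0,0],[0.6,0.07,-0.15,-0.133,0,0,0],[0.6,0.09,-0.195,-0.133,0,0,0],[0.6,0.11,-0.235,-0.133,0,0,0],[0.6,0.12,-0.252,-0.125,0,0,0],[0.6,0.1225,-0.256,-0.11,0,0,0],[0.6,0.1225,-0.256,-0.103,0,0,0],[0.6,0.1225,-0.256,-0.103,0,0,0],[0.6,0.1225,-0.256,-0.103,0,0,0]]}}

```text
clock: 16.38
position: [0.6095, 0.1246, 0.19]
ee_rot: [1.0, 0.0, -0.0, -0.001]
ft_force: [-0.5, -0.5, -1.6]
grip_width: 0.74
```

```bash
python3 - <<'E'
from rim import *
o=monitor.get_obs();t=Twt()[:3,3];print(o["clock"],t,o["ft_force"],o["grip_width"],np.round(R.from_quat(o["ee_rot"]).as_matrix()[2],4))
ims=[]
for n in("side","scene"):
    p,d,T,K=shot(n);C=cloud(d,T,K);np.savez("u"+n,p=p,d=d,T=T,K=K)
    r,m=upfit(C,t,(.1,.165),.103);print(n,m,np.round(r.x,4),r.cost/max(m,1))
    P=rim(C,[.61,.1255],.0825,.0885,.062);print(len(P),P.min(0),P.max(0))
    y,x=(80,170) if n=="side" else (130,130)
    ims.append(cv2.resize(p[y:y+150,x:x+190],None,fx=2,fy=2))
cv2.imwrite("pics/g.png",np.hstack(ims))
E
```

```text
16.375 [0.60949903 0.12457534 0.19004652] [-0.52448442 -0.53156357 -1.59178205] 0.7402518568747074 [-6.0e-04 -2.2e-03 -1.0e+00]
side 292 [ 0.6088  0.125   0.1047  0.0019 -0.0074] 7.368359759394525e-07
139 [0.54996247 0.07057597 0.08250759] [0.65953069 0.17769673 0.08836938]
scene 361 [ 0.6086  0.1238  0.1051  0.0049 -0.009 ] 8.629015692953755e-07
139 [0.55927706 0.06775627 0.08250424] [0.65447319 0.17397261 0.08759489]
```

View pics/g.png

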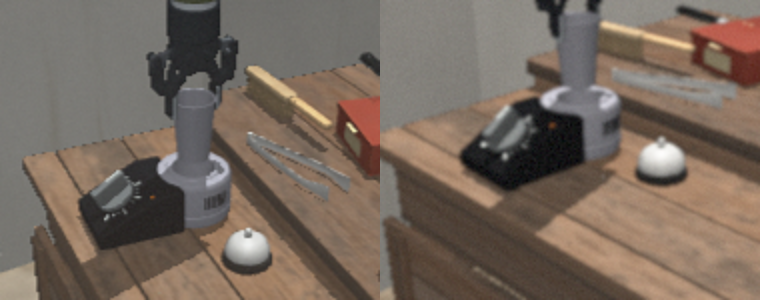

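Emit:
{"fn": "servo_tool", "kwargs": {"motion": [[0.6,0.0003,-0.0005,0.01,0,0,0],[0.6,0.0003,-0.0005,0.02,0,0,0],[0.6,0.0003,-0.0005,0.03,0,0,0],[0.6,0.0003,-0.0005,0.04,0,0,0],[0.6,0.0003,-0.0005,0.05,0,0,0],[0.6,0.0003,-0.0005,0.06,0,0,0],[0.6,0.0003,-0.0005,0.067,0,0,0],[0.6,0.0003,-0.0005,0.067,0,0,0]]}}

```text
clock: 17.48
position: [0.6094, 0.1262, 0.1218]
ee_rot: [1.0, 0.001, -0.001, -0.001]
ft_force: [-0.7, 1.2, -0.8]
grip_width: 0.741
```

Emit:
{"fn": "servo_tool", "kwargs": {"motion": [[0.6,0,0.0005,0.004,0,0,0],[0.6,0,0.0005,0.007,0,0,0],[0.6,0,0.0005,0.009,0,0,0],[0.6,0,0.0005,0.0105,0,0,0],[0.6,0,0.0005,0.0115,0,0,0],[0.6,0,0.0005,0.0115,0,0,0]]}}

```text
clock: 18.23
position: [0.6096, 0.1258, 0.1109]
ee_rot: [1.0, 0.001, -0.001, -0.001]
ft_force: [-0.0, 0.4, -1.9]
grip_width: 0.742
```

Emit:
{"fn": "servo_tool", "kwargs": {"motion": [[0.6,0,0,0.001,0,0,0],[0.6,0,0,0.0018,0,0,0],[0.6,0,0,0.0024,0,0,0],[0.6,0,0,0.003,0,0,0],[0.6,0,0,0.003,0,0,0]]}}

```text
clock: 18.85
position: [0.6098, 0.1259, 0.1089]
ee_rot: [1.0, 0.001, -0.0, -0.001]
ft_force: [-3.9, -0.2, 7.7]
grip_width: 0.741
```

Emit:
{"fn": "servo_tool", "kwargs": {"motion": [[0.78,0,0,0,0,0,0],[0.85,0,0,0,0,0,0],[1,0,0,0,0,0,0],[1,0,0,0,0,0,0],[1,0,0,-0.015,0,0,0],[1,0,0,-0.04,0,0,0],[1,-0.02,-0.005,-0.09,0,0,0],[1,-0.05,-0.02,-0.14,0,0,0],[1,-0.09,-0.035,-0.18,0,0,0],[1,-0.12,-0.035,-0.18,0,0,0],[1,-0.12,-0.035,-0.18,0,0,0]]}}

```text
clock: 20.23
position: [0.4887, 0.1607, 0.2903]
ee_rot: [1.0, 0.002, 0.0, -0.002]
ft_force: [1.3, 1.1, -0.4]
grip_width: 1.001
```

```bash
python3 look.py i; python3 - <<'E'
from rim import *
z=np.load("i.npz");C=cloud(z["d"],z["T"],z["K"])
P=rim(C,[.61,.1255],.116,.13,.05);print("rim",len(P),P.min(0),P.max(0),np.median(P[:,2]),circ(P,.031,.001,[.61,.1255]))
W=rim(C,[.61,.1255],.0825,.0885,.062);print("drum",circ(W,.046,.0135,[.609,.125]))
# panel plane: console points off the dial
ya=np.radians(-8.7);X=np.array([np.cos(ya),np.sin(ya),0]);Y=np.array([-np.sin(ya),np.cos(ya),0])
o=np.array([.610,.1257,0])-.045*X
L=np.stack([(C-o)@X,(C-o)@Y,C[...,2]],-1); np.save("L.npy",L)
l=L.reshape(-1,3)
for x in np.arange(-.13,.0,.01):
    s=l[(abs(l[:,0]-x)<.003)&(abs(l[:,1])<.06)&(l[:,2]>.01)]
    e=s[abs(s[:,1])>.045]
    if len(s):print(round(x,3),len(s),s[:,2].max().round(4),"edge z",np.median(e[:,2]).round(4) if len(e) else None)
cv2.imwrite("pics/j.png",cv2.resize(z["p"][80:280,150:400],None,fx=3,fy=3))
E
```

```text
20.275 [-0.65  0.06  0.26  1.7  -0.02  1.38 -0.39] [0.4896 0.1603 0.2896]
rim 887 [0.57735867 0.09182139 0.1160147 ] [0.64444002 0.15840569 0.12413368] 0.12166440773026654 [0.61010965 0.12560556]
drum [0.60862644 0.1277134 ]
-0.13 1490 0.3438 edge z None
-0.12 2778 0.3564 edge z 0.0332
-0.11 2123 0.3685 edge z 0.0384
-0.1 2028 0.3734 edge z 0.0436
-0.09 2175 0.3733 edge z 0.0484
-0.08 2062 0.3669 edge z 0.0535
-0.07 2655 0.3733 edge z 0.0592
-0.06 2063 0.3737 edge z 0.0642
-0.05 1898 0.3666 edge z 0.0696
-0.04 2514 0.3543 edge z 0.0749
-0.03 1541 0.3455 edge z 0.0795
-0.02 5386 0.3679 edge z 0.0797
-0.01 1819 0.3582 edge z 0.08
```

View pics/j.png

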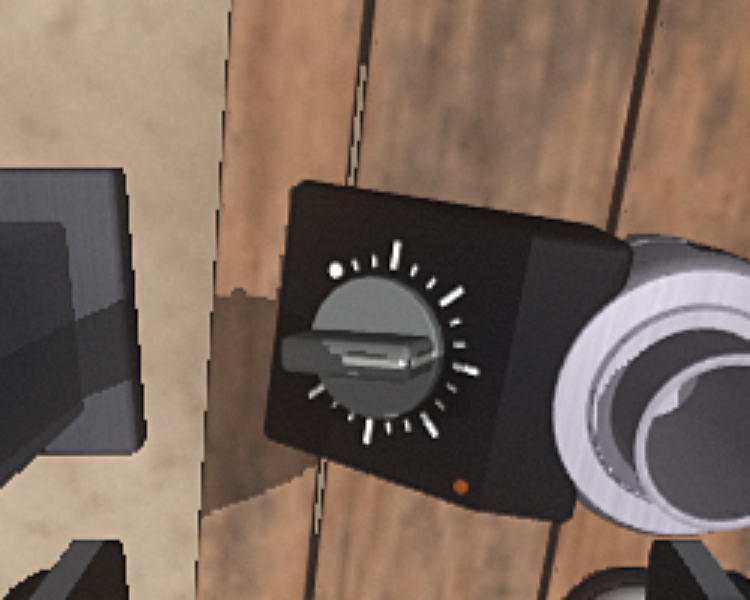

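```bash
cat > dial.py <<'E'
from rim import *
def dial(name,verbose=True):
    z=np.load(name+".npz");C=cloud(z["d"],z["T"],z["K"])
    ya=np.radians(-8.7);X=np.array([np.cos(ya),np.sin(ya),0]);Y=np.array([-np.sin(ya),np.cos(ya),0]);Z=np.array([0,0,1.])
    o=np.array([.610,.1257,0])-.045*X
    s,c=np.sin(np.radians(27)),np.cos(np.radians(27)); N=c*Z-s*X; E1=c*X+s*Z
    p0=o-.075*X+.0562*Z
    D=C-p0; a,b,n=D@E1,D@Y,D@N
    m=(abs(a)<.075)&(abs(b)<.058)
    pl=m&(np.hypot(a,b)>.045)&(np.hypot(a,b)<.056)&(abs(n)<.006); n0=np.median(n[pl]); print("panel off",n0)
    n=n-n0
    t=m&(n>.029)&(n<.038); A=np.stack([a[t],b[t]],1).astype(np.float32)
    print("top n",np.median(n[t]),t.sum()); (cx,cy),(w,h),ang=cv2.minAreaRect(A*1000); print("rect",cx,cy,w,h,ang)
    u,sv,vt=np.linalg.svd(A-A.mean(0),full_matrices=False); phi=np.degrees(np.arctan2(vt[0,1],vt[0,0])); phi=(phi+90)%180-90
    print("phi",phi,"dial",np.radians(135-phi), "ext",np.ptp((A-A.mean(0))@vt[0]),np.ptp((A-A.mean(0))@vt[1]))
    k=m&(n>.005)&(n<.011); B=np.stack([a[k],b[k]],1).astype(np.float32); q=least_squares(lambda v:np.maximum(np.hypot(B[:,0]-v[0],B[:,1]-v[1])-.030,0)-np.minimum(0,0),[0,0]).x
    (sx,sy),r=cv2.minEnclosingCircle(B*1000); print("skirt",q*1000,sx,sy,r,len(B))
    return dict(p0=p0,X=X,Y=Y,N=N,E1=E1,n0=n0,phi=phi,c=(cx/1000,cy/1000))
if __name__=="__main__":
    import sys; dial(sys.argv[1])
E
python3 dial.py i; python3 dial.py f
```

```text
panel off 0.0006685658495703032
top n 0.03551824108650972 570
rect -3.205690383911133 0.24045372009277344 57.90326690673828 15.055577278137207 10.036029815673828
phi 10.5138855 dial 2.1726925 ext 0.0579199 0.015100218
skirt [-3.13638936  0.33074   ] -3.1633713245391846 0.3247954845428467 29.977092742919922 979
panel off 0.000698916112633192
top n 0.035541056312602695 516
rect -2.826711654663086 0.15658092498779297 58.79890060424805 15.271448135375977 10.431503295898438
phi 10.667381 dial 2.1700137 ext 0.058808733 0.01530274
skirt [-3.11209241  0.1345425 ] -3.084597110748291 0.12390033155679703 30.050947189331055 936
```

```bash
cat > dg.py <<'E'
from dial import *
def grip(f,n=.0298):
    r=dial(f); g=r["p0"]+r["c"][0]*r["E1"]+r["c"][1]*r["Y"]+(r["n0"]+n)*r["N"]
    ph=np.radians(r["phi"]); e=np.cos(ph)*r["E1"]+np.sin(ph)*r["Y"]; x=np.cross(r["N"],e)
    return g,r["N"],np.stack([x,np.cross(-r["N"],x),-r["N"]],1)
E
python3 - <<'E'
from dg import *
g,N,Rm=grip("i"); print(g); np.savez("grip",g=g,N=N,Rm=Rm)
rel(g+.1*N,Rm); rel(g,Rm)
E
```

```text
panel off 0.0006685658495703032
top n 0.03551824108650972 570
rect -3.205690383911133 0.24045372009277344 57.90326690673828 15.055577278137207 10.036029815673828
phi 10.5138855 dial 2.1726925 ext 0.0579199 0.015100218
skirt [-3.13638936  0.33074   ] -3.1633713245391846 0.3247954845428467 29.977092742919922 979
[0.4749204  0.14661334 0.08189234]
row [-0.0596, 0.0071, 0.1186] [-24.65, 17.2, -89.88] rows>= 8.9
row [-0.0148, 0.0144, 0.2077] [-24.65, 17.2, -89.88] rows>= 8.9
```

Emit:
{"fn": "servo_tool", "kwargs": {"motion": [[0.6,-0.006,0.001,0.0,-2,1.5,-9],[0.5,-0.012,0.002,0.01,-4,3,-18],[0.5,-0.018,0.003,0.02,-6.5,4.5,-27],[0.5,-0.024,0.003,0.03,-9,6,-36],[0.5,-0.03,0.004,0.04,-11.5,8,-45],[0.5,-0.036,0.005,0.055,-14,10,-54],[0.5,-0.042,0.005,0.07,-17,12,-63],[0.5,-0.048,0.006,0.085,-20,14,-72],[0.5,-0.054,0.006,0.1,-22,16,-81],[0.5,-0.0596,0.0071,0.1186,-24.65,17.2,-89.9],[0.5,-0.0596,0.0071,0.1186,-24.65,17.2,-89.9],[0.5,-0.0596,0.0071,0.1186,-24.65,17.2,-89.9],[0.5,-0.0596,0.0071,0.1186,-24.65,17.2,-89.9]]}}

```text
clock: 21.9
position: [0.431, 0.1537, 0.1707]
ee_rot: [0.678, 0.698, 0.135, 0.19]
ft_force: [-0.4, 0.4, -0.4]
grip_width: 0.499
```

```bash
python3 look.py k; python3 - <<'E'
from dg import *
z=np.load("grip.npz"); rel(z["g"]+.1*z["N"],z["Rm"]); rel(z["g"],z["Rm"]); grip("k")
E
```

```text
21.95 [-0.79 -0.23  0.09  2.3   0.52  0.82  0.59] [0.4308 0.1536 0.1705]
row [-0.0001, -0.0004, -0.0008] [-0.09, 0.06, -0.1] rows>= 0.0
row [-0.0, -0.0003, 0.0992] [-0.09, 0.06, -0.1] rows>= 1.6
panel off 0.00037607020319238734
top n 0.0356453096253656 1300
rect -4.4299774169921875 -0.3979377746582031 56.78437423706055 14.553291320800781 10.795136451721191
phi 10.582924 dial 2.1714876 ext 0.056812212 0.014580151
skirt [-3.80591504  0.02250631] -3.942765474319458 0.10901845246553421 29.978899002075195 2192
```

View pics/k.png

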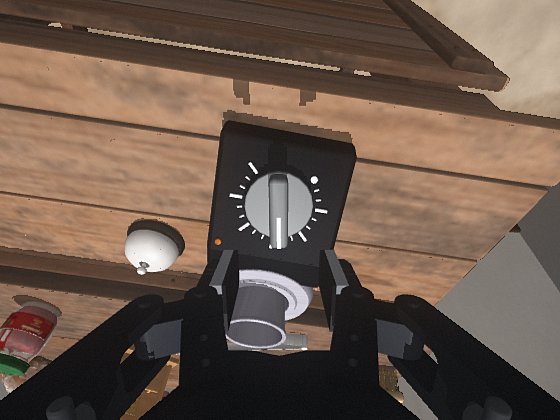

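Emit:
{"fn": "servo_tool", "kwargs": {"motion": [[0.5,0,-0.0003,0.03,0,0,0],[0.5,0,-0.0003,0.055,0,0,0],[0.5,0,-0.0003,0.075,0,0,0],[0.5,0,-0.0003,0.088,0,0,0],[0.5,0,-0.0003,0.0965,0,0,0],[0.5,0,-0.0003,0.099,0,0,0],[0.3,0,-0.0003,0.099,0,0,0],[0.1,0,-0.0003,0.099,0,0,0],[0.1,0,-0.0003,0.099,0,0,0],[0.1,0,-0.0003,0.099,0,0,0],[0.1,0,-0.0003,0.099,0,0,0]], "grip_force": 30}}

```text
clock: 23.32
position: [0.4741, 0.1465, 0.0818]
ee_rot: [0.677, 0.699, 0.134, 0.19]
ft_force: [-4.9, -1.3, 6.5]
grip_width: 0.166
```

Emit:
{"fn": "servo_tool", "kwargs": {"motion": [[0.1,0,0,0,0,0,5],[0.1,0,0,0,0,0,11],[0.1,0,0,0,0,0,17],[0.1,0,0,0,0,0,23],[0.1,0,0,0,0,0,29],[0.1,0,0,0,0,0,35],[0.1,0,0,0,0,0,41],[0.1,0,0,0,0,0,47],[0.1,0,0,0,0,0,52],[0.1,0,0,0,0,0,55.5],[0.1,0,0,0,0,0,55.5],[0.1,0,0,0,0,0,55.5]]}}

```text
clock: 24.82
position: [0.4739, 0.1458, 0.0816]
ee_rot: [0.924, 0.303, 0.207, 0.106]
ft_force: [-8.3, -3.9, 11.6]
grip_width: 0.167
```

```bash
python3 - <<'E'
from h import *
z=np.load("grip.npz"); print(R.from_matrix(z["Rm"].T@Twt()[:3,:3]).as_rotvec(degrees=True), Twt()[:3,3]-z["g"], monitor.get_obs()["torque"])
E
```

```text
[ 4.92571196e-02 -1.76817641e-01  5.55170106e+01] [-0.00106265 -0.00083923 -0.00026085] [-0.73864379  0.9642571  -0.51043147]
```

Turned; release, back off along the axis and check.

Emit:
{"fn": "servo_tool", "kwargs": {"motion": [[0.3,0,0,0,0,0,0],[0.5,0,0,0,0,0,0],[0.5,0,0,0,0,0,0],[0.5,0,0,-0.015,0,0,0],[0.5,0,0,-0.04,0,0,0],[0.5,0,0,-0.075,0,0,0],[0.5,0,0,-0.115,0,0,0],[0.5,0,0,-0.14,0,0,0],[0.5,0,0,-0.14,0,0,0],[0.5,0,0,-0.14,0,0,0]]}}

```text
clock: 26.08
position: [0.4115, 0.1559, 0.2054]
ee_rot: [0.924, 0.303, 0.207, 0.106]
ft_force: [-0.4, 0.3, -0.2]
grip_width: 0.498
```

```bash
python3 look.py m; python3 - <<'E'
from dg import *
r=dial("m"); z=np.load("m.npz"); T=np.linalg.inv(z["T"]);K=z["K"]; im=z["p"]
# rectify panel: 10 px/mm -> 6 px/mm, plane n=0, +e1 right, +Y up
def px(a,b,n):
    w=r["p0"]+a*r["E1"]+b*r["Y"]+(r["n0"]+n)*r["N"]; q=K@(T[:3,:3]@w+T[:3,3]); return q[:2]/q[2]
c=r["c"]; S=5000; src=[];dst=[]
for da,db in((-.055,-.055),(-.055,.055),(.055,-.055),(.055,.055)):
    src.append(px(-.0032+da,.0002+db,0)); dst.append([290+S*da,290-S*db])
H=cv2.getPerspectiveTransform(np.float32(src),np.float32(dst)); o=cv2.warpPerspective(im,H,(580,580))
def W(p): q=H@[*p,1]; return q[:2]/q[2]
# bar direction ray measured in 3D
e=np.array([np.cos(np.radians(r["phi"])),np.sin(np.radians(r["phi"]))])
cv2.line(o,(290,290),(int(290+S*.05*e[0]),int(290-S*.05*e[1])),(0,255,0),1)
cv2.imwrite("pics/n.png",o)
# marks: angles of bright pixels r 34..43mm
g=cv2.cvtColor(o,cv2.COLOR_BGR2GRAY); _,bw=cv2.threshold(g,140,255,0); n,lab,st,ce=cv2.connectedComponentsWithStats(bw)
for i in range(1,n):
    x,y=ce[i][0]-290,290-ce[i][1]; rr=np.hypot(x,y)/S*1000
    if 31<rr<46 and st[i,4]>20: print("mark ang",round(np.degrees(np.arctan2(y,x)),1),"r",round(rr,1),"area",st[i,4])
E
```

```text
26.125 [-0.82 -0.31  0.08  2.28  0.49  0.93 -0.36] [0.4114 0.1557 0.205 ]
panel off 0.0004177196461508909
top n 0.03573392436481328 955
rect -3.768146514892578 0.2749958038330078 14.203527450561523 57.83708190917969 44.54029846191406
phi -45.041626 dial 3.1423192 ext 0.05781214 0.014221208
skirt [-3.59534002  0.23590328] -3.82035493850708 0.19735243916511536 29.82016372680664 1677
mark ang 90.9 r 38.3 area 857
mark ang 106.1 r 35.2 area 222
mark ang 75.9 r 34.9 area 221
mark ang 121.2 r 35.1 area 197
mark ang 60.5 r 34.8 area 231
mark ang 45.5 r 37.9 area 875
mark ang 136.0 r 37.7 area 817
mark ang 30.1 r 34.8 area 211
mark ang 14.6 r 34.7 area 234
mark ang -0.5 r 38.2 area 868
mark ang -15.8 r 34.9 area 228
mark ang -135.2 r 39.3 area 827
mark ang -120.4 r 36.0 area 212
mark ang -61.0 r 35.7 area 185
mark ang -105.6 r 35.8 area 208
mark ang -75.9 r 35.6 area 214
mark ang -90.7 r 39.0 area 880
```

View pics/n.png

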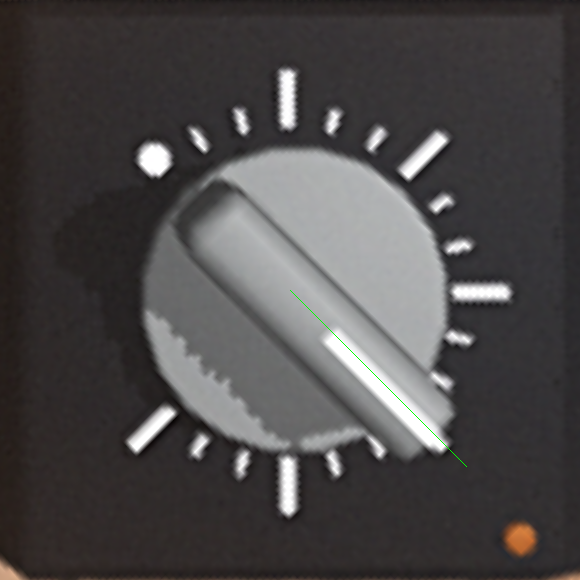

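```bash
python3 - <<'E'
from rim import *
for n in("side","scene"):
    p,d,T,K=shot(n);C=cloud(d,T,K); z=np.load(n+".npz"); C0=cloud(z["d"],z["T"],z["K"])
    P=rim(C,[.61,.1255],.117,.13,.05);print(n,"rim",len(P),np.median(P[:,2]) if len(P) else None,P.min(0),P.max(0))
    for k,c in dict(bell=(.6,-.03),jar=(.605,-.345),tin=(.57,-.42),card=(.41,-.42)).items():
        a,b=[rim(q,c,.015,.12,.05) for q in(C0,C)]; print(k,len(a),len(b),np.round((b.mean(0)-a.mean(0))*1000,1) if len(b) else None)
print(monitor.get_obs()["ft_force"]); ticket.hand_in()
E
```

```text
side rim 77 0.12021552790632195 [0.57454538 0.09109962 0.11708154] [0.6418293  0.16018204 0.12479015]
bell 319 320 [ 0.2 -0.2  0.1]
jar 614 616 [-0.  -0.  -0.1]
tin 791 793 [ 0.1 -0.  -0.2]
card 208 202 [-0.3  1.3  0.4]
scene rim 88 0.11999452162343335 [0.57376009 0.08910198 0.11703635] [0.6402758  0.15616591 0.12300044]
bell 319 320 [-0.2 -0.2  0.1]
jar 723 730 [-0.1 -0.  -0.1]
tin 835 832 [ 0.1  0.1 -0.1]
card 582 587 [-0.  -0.1 -0.1]
[-0.2619554   0.06108556 -0.02501455]
the job is handed in; nothing more can be done
```

The job is done and handed in at about 26 s of the 67 s allowed. The hand-in gives no verdict.

- **Pot:** I gripped it across its sides, turned it upright, set it on the bare part of the table and let go. I then took it from above by its upper part, lowered it into the well until the floor took its weight (about 8 N), and released it.
- **Dial:** I gripped the bar along the dial's axis, turned it 55.5 degrees clockwise, released it and backed off.

My last checks:
- **Pot seated:** the wrist camera put the rim at 121.7 mm above the table, against 122 mm expected. The side and scene cameras read about 120 mm, but from few points over a band of heights.
- **Dial setting:** it measured 3.142 rad, against 3.14 for the fourth long mark. The bar itself hides that mark, so I judged it from the neighbouring marks.
- **Other things:** the bell, jar, tin and card show no shift above 0.3 mm, except one 1.3 mm reading for the card from the side camera. The scene camera showed the card unmoved, so I take that as noise.
- **Robot:** it was touching nothing, with the wrist force near zero. The highest force reported at the end of any move was about 15 N.

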